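Change the range ring of a double knob on a bench power supply

TASK

On the bench power supply, set the outer ring of the double knob to the high range: push the ring down to the end of its spring travel, gently, to clear its guard, turn it clockwise while held down to the single long mark, and let it spring back up and let go. Do not overload the knob's mount by pushing hard or by forcing the ring against the guard, do not disturb the small inner knob, which is already set, and leave the oil bottle, the steel cup and the socket where they stand.

Things in the scene. Friction and masses are not known exactly. Their poses are not given: they have to be found in the camera images.
- supply: Grey steel power supply fixed to the bench, 250 x 200 mm, flat top panel 75 mm above the bench. Origin on the underside, straight below the knob axis; z up, x away from the robot at yaw 0. The box spans x -100 to +150, y -100 to +100 mm of this frame. Beyond x = 88 mm stand a meter 13 mm and two brass posts 22 mm high; otherwise only the knob stands on the panel.
- knob_axis (a point): On the double knob's vertical axis, at panel height. Outer ring, black plastic: a flat round skirt 76 mm in diameter, 4 mm thick, its upper face 28 mm above the panel at rest, under a ribbed round grip 48 mm in diameter and 18 mm high (top 46 mm above the panel). Open fingertips can stand on the skirt beside the grip.
- outer_ring (a joint): Turn of the outer ring, rad, growing clockwise from above; stops at 0 and 1.10. At 0 its white pointer lies towards the supply's -x. Friction 0.12 N m. Starts in the low range, 0 to 0.40. A guard blocks it from about 0.47 to 0.93 unless the ring is held pushed fully down. Beyond, up to the stop, is the high range, where it springs up and locks. Twisting without pushing does not pass.
- low_mark (a point): On the panel, 47 mm from the knob axis: middle of the row of five short ticks of the low range. The ring's push: a soft spring (3 N to start, 0.2 N more per mm) and then, 4 to 20 mm down, different each time and not measured, a stiff end (20 N per mm) that can be felt. The guard is cleared only at that end.
- high_mark (a point): On the panel, 53 mm from the knob axis: middle of the single long mark (24 mm, radial), the high range; the pointer aims at it at 1.02 rad.
- mount_mark (a point): On the mount inside the supply that carries the ring and its guard, at panel height, 40 mm from the knob axis towards the supply's -x, under the ticks. It stands still in normal use, but yields for good when the ring is pushed with more than about 14 N, or twisted against the guard with more than 2 N m. 8 to 12 N holds the ring fully down.
- inner_rim (a point): On the rim of the inner knob's top, at the end of its white line, 11 mm from the axis, 56 mm above the panel. The inner knob, grey, 22 mm in diameter, stands up through the ring, 10 mm higher than the ring's grip at rest. It does not move up or down, turns at the lightest touch, and does not turn with the ring.
- oil_bottle: Bystander: grey plastic bottle, 52 mm in diameter, 130 mm high; origin at its underside.
- bolt_cup: Bystander: open steel cup, 68 mm in diameter, 60 mm high; origin at its underside.
- socket: Bystander: steel wrench socket standing on end, 36 mm in diameter, 60 mm high; origin at its underside.

How it is judged:
By the outcome, as a careful person would: the job done as asked, in the order asked, and still so for the second after the job is handed in, with the robot touching nothing.
It also fails if it takes over 61 s, if anything falls off the work surface, if the arm or the gripper's body presses on something with over 40 N, if the wrist force passes 120 N, or if a joint passes its speed limit or range.

ROBOT

A 6-joint arm with a two-finger parallel gripper is mounted at the origin on the work surface. World frame = base frame: x ahead of the robot, y to its left, z up, the work surface at z = 0. Lengths are in mm, angles in rad, forces in N, time in s.
With the tool pointing down it reaches from about 325 to 875 mm from the base axis. Payload 4.4 kg.
Tool frame: the origin (TCP) lies on the centre line of the jaws, within the pads' length; the fingertips stand ahead of it and the grasp point (between the pads) lies 6 mm ahead of it (ctrl.tcp_to_tips is the z of the fingertips in the tool frame, in mm); z points along the fingers, y is the direction in which the jaws open and shut (so a half turn about z gives the same grasp; the last joint's range is limited). The gripper opens to 85 mm and grips with 20 to 120 N. Pads are 22 mm wide; open, the fingers measure 114 mm over their backs; the gripper's body (76 mm by 85 mm) begins 54 mm behind the grasp point. The pads swing forward as they close: fully open they stand 13 mm farther back than shut.
Start: joints at [0.97, 0.207, 1.542, -0, 1.393, -0.15], TCP at [250.529, 517.555, 256.282] pointing down, gripper open.
Joint ranges: [-2.73, 2.73], [-0.86, 2.22], [0.23, 2.46], [-1.11, 4.25], [0.08, 2.63], [-2.82, 2.82]. Speed limits (rad/s): [2.79, 2.79, 3.14, 3.14, 3.14, 3.14].

INTERFACE

Orientations are given as a 3x3 rotation matrix whose columns are the frame's x, y, z axes.
In Python, from plant import ctrl, sensors, optics gives the robot as it stands. Calls block until the motion is done:
- ctrl.move_ptp(position, orientation): joint-space move of the TCP to a pose.
- ctrl.move_l(position, rot=None, vel=150, threshold=None): straight line of the TCP; rot=None keeps the orientation; vel is the mean speed in mm/s. With threshold (N) it stops when the force on the tool has changed by that much, and returns True; else False.
- ctrl.set_joints(angles): joint-space move.
- ctrl.gripper_to(opening, force=None): finger opening in mm; force is the grip in N (None keeps the last); returns when the fingers have stopped.
- ctrl.hold(seconds).
- ctrl.solve_ik(position, orientation): joint angles nearest the present ones, or None.
- sensors.read_state(): the state.
- optics.grab_frame(name): name is "scene" or "top"; returns (picture, depth): 480x640x3 uint8, red, green, blue; 480x640 float32, mm along the optical axis (not along the pixel's ray), 0 where there is no reading.
- optics.camera_params(name): a dict with "mtx" (3x3 intrinsics, pixels), "k1" (the pictures are not rectified: a ray, as slopes to the right and down, at radius r is drawn at 1 + k1 r^2 times it, then the intrinsics apply), "R" (3x3) and "t" (3): a world point X has camera coordinates R X + t. Camera axes: x right, y down, z forward; pixel columns grow to the right and rows downward; lengths in mm; the calibration is good to about 2 mm. A picture is of the moment at which its call begins. camera_params takes no time and is no camera call.
A pose or a line that the arm cannot do raises ctrl.MotionError and nothing moves.
- ctrl.finish_job(): hands the job in, once; it reports no verdict.
The state is a dict: "t": time; "q": joint angles; "qvel": joint speeds; "tau": joint torques, N m; "eef_pos": TCP position; "eef_rot": TCP orientation; "force": force on the tool from outside, world axes, zero at the start; "wrist_torque": the same for the moment, N m; "grip_width": finger opening in mm.
Only numpy, scipy, OpenCV 4.12 (cv2) and the standard library are available. Lean on these libraries where they do the work, as an engineer would, in place of code of your own. Each camera call takes 0.05 s, during which the arm holds its last target.

## Working session

There is one attempt and no reset: what is moved stays moved. The work goes in short steps, each a Python script; the robot and the scene stay as the last script left them, time stands still between calls to the robot, and variables do not carry over. Pictures are saved under pics/ and viewed, and the job is handed in when it is done.

```bash
ls; mkdir -p pics; python3 - <<'E'
from plant import ctrl,sensors,optics
import cv2,numpy as np
s=sensors.read_state();print(s['t'],s['eef_rot'],s['force'],s['grip_width'],ctrl.tcp_to_tips)
for n in("scene","top"):
    p,d=optics.grab_frame(n);cv2.imwrite(f'pics/{n}0.png',p[:,:,::-1]);np.save(f'pics/{n}0.npy',d)
    c=optics.camera_params(n);print(n,c)
E
```

```text
pics
0.0 [[-9.00078650e-01  4.35725409e-01 -1.33826639e-03]
 [ 4.35727324e-01  9.00076584e-01 -1.96001343e-03]
 [ 3.50514590e-04 -2.34728547e-03 -9.99997184e-01]] [ 0.20571863 -0.67527744  0.13890216] 85.01546303661388 25.0
scene {'mtx': array([[434.17269027,   0.        , 321.22134919],
       [  0.        , 434.17269027, 245.43760495],
       [  0.        ,   0.        ,   1.        ]]), 'k1': 0.02956553487586526, 'R': array([[-0.06748072,  0.99760054,  0.01547639],
       [ 0.78522381,  0.0626718 , -0.61603232],
       [-0.61552411, -0.02941787, -0.78756883]]), 't': array([  -5.79582202, -400.45552129, 1189.24773738])}
top {'mtx': array([[502.33656618,   0.        , 317.12339717],
       [  0.        , 502.33656618, 243.77776816],
       [  0.        ,   0.        ,   1.        ]]), 'k1': -0.1165275950782241, 'R': array([[-0.01022809, -0.99980509, -0.01688698],
       [-0.98612757,  0.01288332, -0.1654885 ],
       [ 0.16567381,  0.01496009, -0.98606713]]), 't': array([ 54.96464479, 587.4752852 , 952.74030777])}
```

View pics/scene0.png

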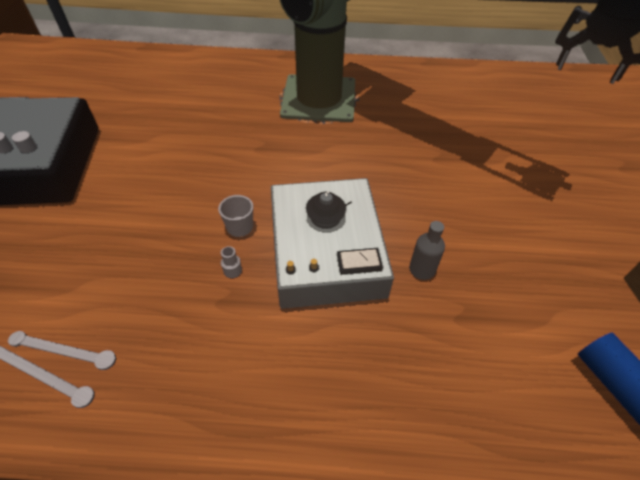

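View pics/top0.png

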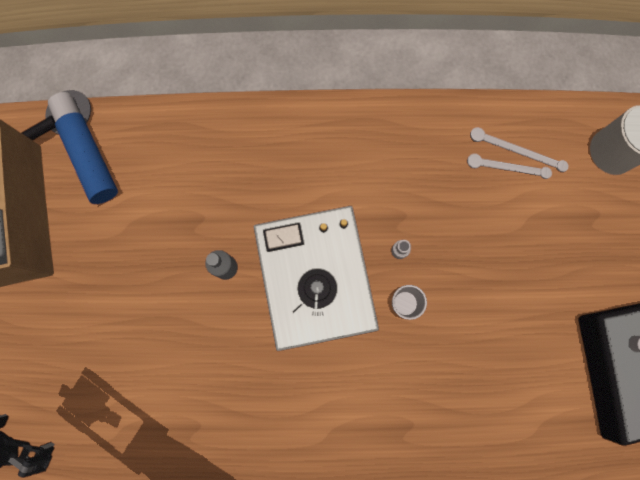

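Both pictures show the supply with the knob at about (317,289) in the top view. The meter is at (283,237), the bottle at (221,265), the socket at (402,249) and the cup at (408,303). I'll enlarge the knob.

```bash
cat > h.py <<'E'
import cv2,numpy as np
from plant import ctrl,sensors,optics
def ray(n,uv):
    c=optics.camera_params(n);K=c['mtx'];x=(uv[0]-K[0,2])/K[0,0];y=(uv[1]-K[1,2])/K[1,1]
    rd=np.hypot(x,y);r=rd
    for _ in range(20): r=rd/(1+c['k1']*r*r)
    s=r/rd if rd>0 else 1
    d=c['R'].T@np.array([x*s,y*s,1]);o=-c['R'].T@c['t'];return o,d
def at_z(n,uv,z):
    o,d=ray(n,uv);return o+d*(z-o[2])/d[2]
def proj(n,X):
    c=optics.camera_params(n);p=c['R']@np.asarray(X,float)+c['t'];x,y=p[:2]/p[2];f=1+c['k1']*(x*x+y*y)
    K=c['mtx'];return np.array([K[0,0]*x*f+K[0,2],K[1,1]*y*f+K[1,2]])
def crop(n,x0,y0,w,h,s,name):
    p,d=optics.grab_frame(n);cv2.imwrite(f'pics/{name}.png',cv2.resize(p[y0:y0+h,x0:x0+w,::-1],None,fx=s,fy=s,interpolation=cv2.INTER_CUBIC));return p,d
E
python3 - <<'E'
import cv2
p=cv2.imread('pics/top0.png')
cv2.imwrite('pics/tc1.png',cv2.resize(p[200:355,245:385],None,fx=3.8,fy=3.8,interpolation=cv2.INTER_CUBIC))
cv2.imwrite('pics/tc2.png',cv2.resize(p[260:325,285:350],None,fx=9,fy=9,interpolation=cv2.INTER_CUBIC))
E
```

```text
(no output)
```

View pics/tc1.png

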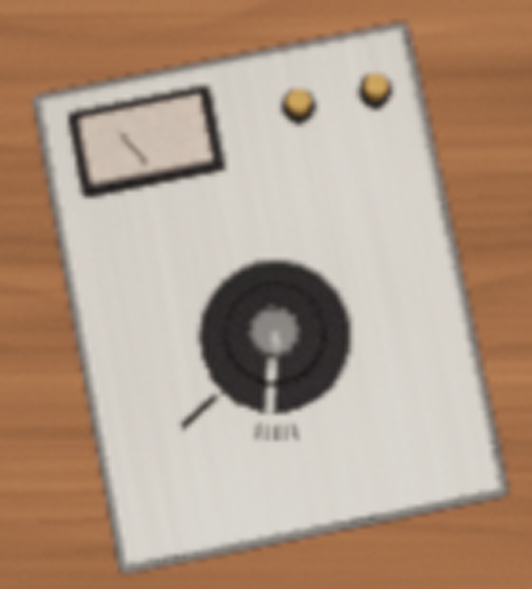

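View pics/tc2.png

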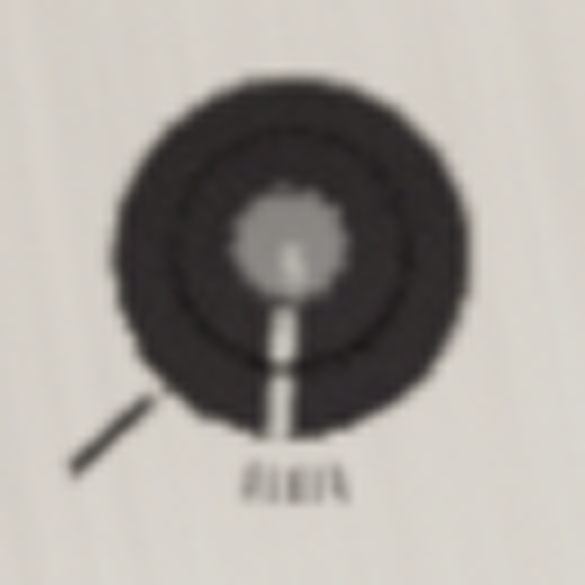

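```bash
python3 - <<'E'
from h import *
f=lambda x,y,s,ox,oy:((x+.5)/s-.5+ox,(y+.5)/s-.5+oy)
C=[at_z('top',f(x,y,3.8,245,200),75)[:2] for x,y in[(37,97),(406,24),(505,492),(123,571)]]
C=np.array(C);print(C)
# fit: body corners at yaw: far-left (+150,+100), far-right(150,-100), near-right(-100,-100), near-left(-100,100)
B=np.array([[150,100],[150,-100],[-100,-100],[-100,100.]])
a=C-C.mean(0);b=B-B.mean(0)
yaw=np.arctan2((b[:,0]*a[:,1]-b[:,1]*a[:,0]).sum(),(a*b).sum())
R=np.array([[np.cos(yaw),-np.sin(yaw)],[np.sin(yaw),np.cos(yaw)]])
o=C.mean(0)-R@B.mean(0);print('yaw',yaw,'origin',o,'res',C-(B@R.T+o))
g=lambda x,y,z:at_z('top',f(x,y,9,285,260),z)[:2]
print('skirt c',g(291.5,256.5,103),'d',np.linalg.norm(g(113,256,103)-g(470,256,103)),np.linalg.norm(g(291,75,103)-g(291,438,103)))
print('grip c',g((177+410)/2,(130+372)/2,121),'inner c',g(291,243,131))
o=g(291.5,256.5,103)
for nm,p,z in[('ptr tip',(279,436),103),('high out',(74,470),75),('high in',(152,398),75),('low',(295,484),75),('inner line end',(296,275),131)]:
    q=g(*p,z)-o;print(nm,np.linalg.norm(q),'angle cw from -x body',-(np.arctan2(q[1],q[0])-yaw-np.pi))
# scene check
print('scene proj',proj('scene',[*o,103]))
p=cv2.imread('pics/scene0.png');cv2.imwrite('pics/sc1.png',cv2.resize(p[170:250,280:380],None,fx=7,fy=7,interpolation=cv2.INTER_CUBIC))
s=sensors.read_state();print(s['t'])
E
```

```text
[[622.45975674 170.59473637]
 [658.3927282  -20.65172993]
 [418.32560254 -65.0620188 ]
 [381.38136759 125.66671473]]
yaw 0.18550636152378577 origin [495.56878924  48.02581982] res [[-2.09105657 -3.38201622]
 [-3.04693132  1.94011372]
 [ 2.59668832  3.6408826 ]
 [ 2.54129957 -2.19898011]]
skirt c [495.52832792  48.49945762] d 73.84493618556031 75.15243868684126
grip c [495.22499169  47.78643893] inner c [496.03951733  48.1118168 ]
ptr tip 37.05059146704692 angle cw from -x body 0.2651300428657115
high out 63.41132099958236 angle cw from -x body 1.0201878963913371
high in 40.98530285477736 angle cw from -x body 1.0199221190262553
low 45.99195461750205 angle cw from -x body 0.19008683367169743
inner line end 6.070473928240211 angle cw from -x body 6.248693688344701
scene proj [327.04070148 206.56147555]
0.1
```

View pics/sc1.png

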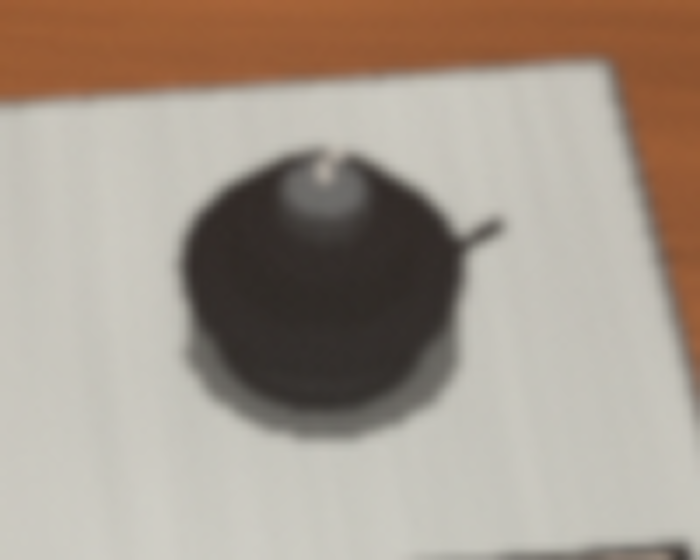

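The two cameras agree with each other and with the known sizes. The ring starts at about 0.25 rad. Next I approach above the knob and feel for the skirt.

```bash
cat >> h.py <<'E'
def Rz(phi):
    c,s=np.cos(phi),np.sin(phi);return np.array([[-s,c,0],[c,s,0],[0,0,-1.]])
def F(n=4):
    L=[]
    for _ in range(n):
        s=sensors.read_state();L.append(np.r_[s['force'],s['wrist_torque']]);ctrl.hold(0.02)
    return np.mean(L,0)
np.set_printoptions(precision=3,suppress=True)
E
python3 - <<'E'
from h import *
c=np.array([496.3,47.6])
for phi in(np.pi/2+.45,np.pi/2-.45):
    print(phi,ctrl.solve_ik([*c,230],Rz(phi)))
phi=np.pi/2+.45
ctrl.move_ptp([*c,230],Rz(phi))
ctrl.gripper_to(58,20)
s=sensors.read_state();print(s['t'],s['q'],s['eef_pos'],s['grip_width'],ctrl.tcp_to_tips,F())
crop('top',245,200,140,155,3.8,'a1');crop('scene',250,130,160,130,4.5,'a2')
E
```

```text
2.0207963267948967 [-0.078  0.068  1.755 -0.     1.319 -2.099]
1.1207963267948966 [-0.078  0.068  1.755 -0.     1.319 -1.199]
2.4083 [-0.078  0.068  1.755  0.     1.319 -2.099] [496.299  47.89  230.004] 58.06389026247574 25.0 [-0.359 -0.324  0.264 -0.024  0.013  0.008]
```

View pics/a1.png

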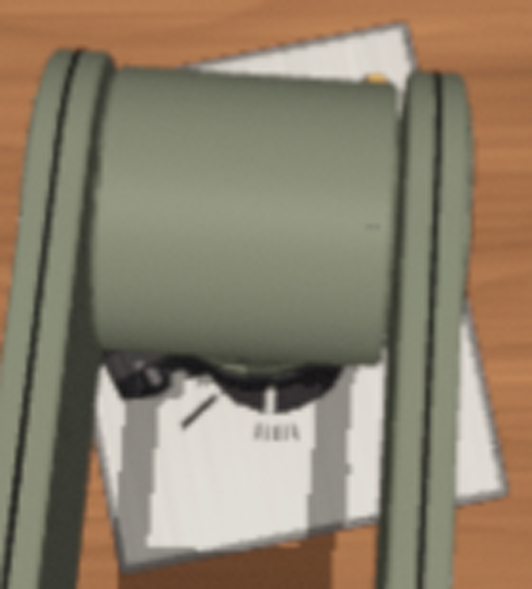

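View pics/a2.png

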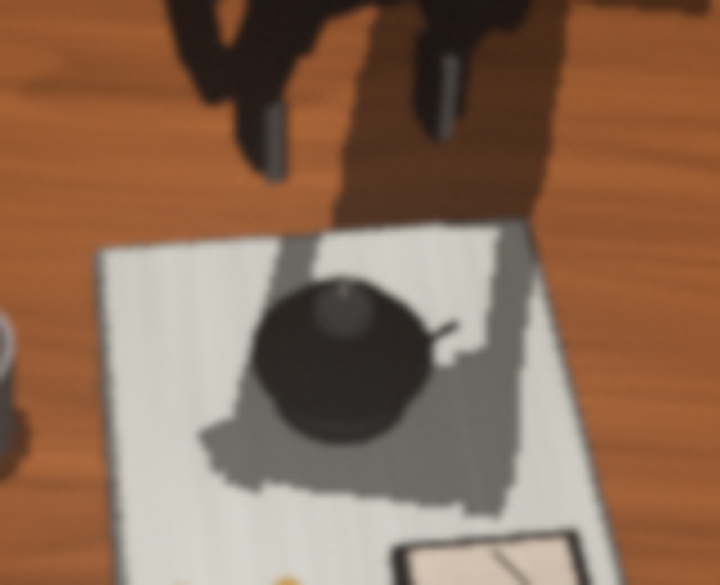

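The scene crop shows the open fingertips at (275,180) and (443,137) above the knob. The arm now hides it from the top camera. I'll descend and feel for the skirt.

```bash
python3 - <<'E'
from h import *
c=np.array([496.3,47.6]);R=Rz(np.pi/2+.45)
print(ctrl.move_l([*c,150],R,100,threshold=4))
f0=F();print(f0)
print(ctrl.move_l([*c,136],R,20,threshold=2),sensors.read_state()['eef_pos'],F()-f0)
s=sensors.read_state();
if s['eef_pos'][2]<136.5: print(ctrl.move_l([*c,115],R,6,threshold=1.5))
s=sensors.read_state();print(s['t'],s['eef_pos'],F()-f0)
E
```

```text
False
[ 0.52  -0.501  0.123  0.014 -0.026 -0.033]
False [496.375  47.588 136.022] [-0.919  0.14   0.197 -0.003  0.002  0.046]
True
6.5583 [496.32   47.583 123.148] [-0.457  0.192  3.349 -0.003 -0.052  0.041]
```

Contact came at TCP z of about 123 with 3.3 N, where the skirt's upper face should be. I'll raise, close gently on the grip and check the lateral forces.

```bash
python3 - <<'E'
from h import *
c=np.array([496.3,47.6]);R=Rz(np.pi/2+.45);u=R[:2,1]
ctrl.move_l([*c,128],R,30)
f0=F();print(f0); np.save('f0.npy',f0)
for w in(54,51,50,49):
    ctrl.gripper_to(w,20);s=sensors.read_state();f=F(3)-f0
    print(w,s['grip_width'],f,'along jaw',f[:2]@u)
    if abs(f[:2]@u)>2.5: break
print(sensors.read_state()['t'])
crop('scene',250,130,160,130,4.5,'a3')
E
```

```text
[-0.133 -0.067 -0.504  0.001 -0.02   0.   ]
54 53.93838060055135 [ 0.031  0.346  0.878 -0.003  0.007  0.   ] along jaw 0.2980612387985802
51 50.83540664588078 [-0.728  0.088  0.45   0.006  0.051 -0.011] along jaw 0.39625591556570927
50 49.95331260717361 [ 0.601  0.024  0.653 -0.017  0.001 -0.004] along jaw -0.2395426232069541
49 48.79882211073547 [ 0.385  0.241  0.435 -0.031  0.045 -0.007] along jaw 0.04925399836171737
8.0917
```

View pics/a3.png

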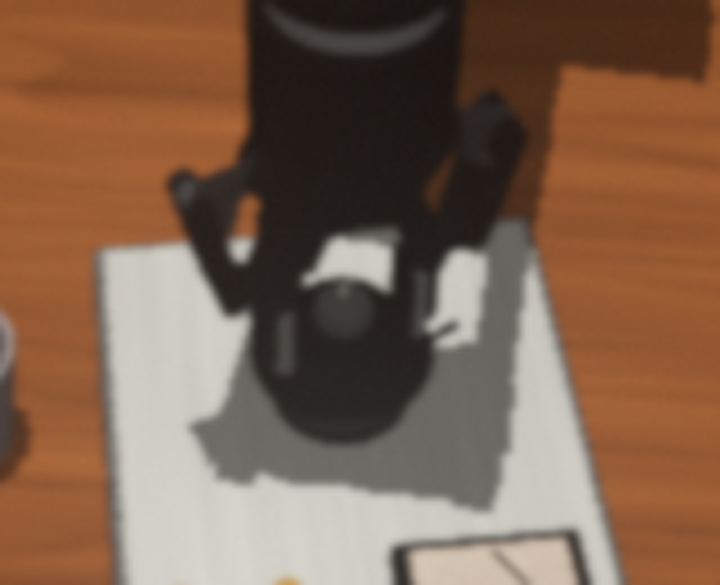

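Nicely centred: the fingers straddle the grip at 48.8 mm with no lateral force. I'll close and then push down.

```bash
python3 - <<'E'
from h import *
R=Rz(np.pi/2+.45);u=R[:2,1];f0=np.load('f0.npy')
ctrl.gripper_to(44,20)
s=sensors.read_state();f=F()-f0
print(s['grip_width'],s['eef_pos'],f,'jaw',f[:2]@u)
if abs(f[2])<6 and abs(f[:2]@u)<8:
    p=[496.3,47.6,105]
    print(ctrl.move_l(p,R,6,threshold=8))
    s=sensors.read_state();f=F(3)-f0;print(s['t'],s['eef_pos'],s['grip_width'],f)
E
```

```text
47.194293651441264 [496.442  47.468 128.236] [ 0.097 -0.742  2.155 -0.086  0.073  0.013] jaw -0.7101766460929705
True
10.2917 [496.536  47.478 119.119] 47.23678098554785 [-2.024  0.123  7.305 -0.017  0.372  0.01 ]
```

```bash
python3 - <<'E'
from h import *
R=Rz(np.pi/2+.45);f0=np.load('f0.npy')
z=119.1
ctrl.hold(.1);f=F(6)-f0;print(sensors.read_state()['eef_pos'][2],f)
for i in range(8):
    if f[2]>9.2: break
    z-=.1
    ctrl.move_l([496.3,47.6,z],R,5);f=F(6)-f0
    s=sensors.read_state();print(round(z,2),s['eef_pos'],f,s['grip_width'])
print(s['t'])
crop('scene',250,130,160,130,4.5,'a4')
E
```

```text
119.19303108052222 [-1.465 -0.602  6.748 -0.017  0.327  0.007]
119.0 [496.488  47.541 119.272] [-0.596 -1.916  6.681 -0.327  0.176  0.006] 46.93464828863927
118.9 [496.508  47.555 119.23 ] [-0.704 -2.052  6.669 -0.315  0.195 -0.01 ] 47.04652244807619
118.8 [496.516  47.55  119.18 ] [-1.002 -2.103  7.41  -0.313  0.222 -0.004] 47.115776449632435
118.7 [496.516  47.549 119.13 ] [-1.161 -1.85   7.126 -0.316  0.241  0.01 ] 47.45827412941502
118.6 [496.535  47.537 119.095] [-1.001 -1.837  7.925 -0.319  0.291 -0.006] 47.1063983685446
118.5 [496.506  47.545 119.034] [-1.34  -1.789  8.144 -0.303  0.295  0.012] 47.082029113610886
118.4 [496.544  47.563 119.009] [-1.783 -1.853  8.559 -0.289  0.325 -0.006] 47.16839492879416
118.3 [496.565  47.557 118.973] [-1.378 -1.846  8.75  -0.297  0.349 -0.006] 46.82199435087073
13.4
```

View pics/a4.png

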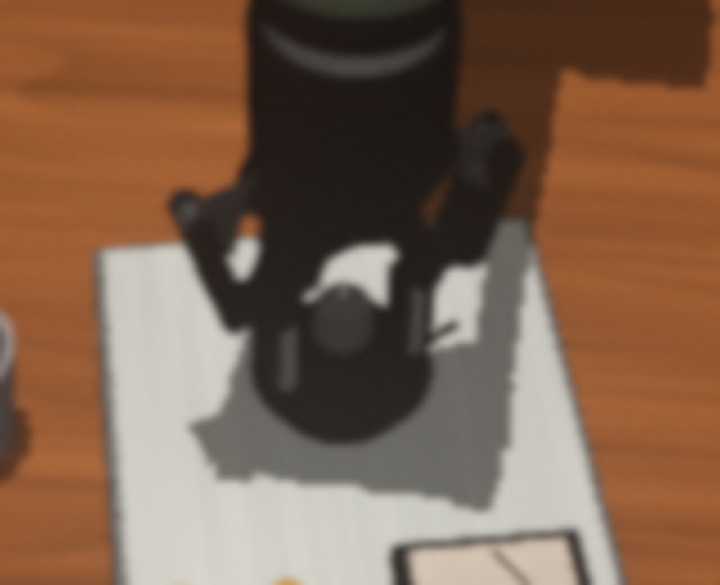

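The stiff end is felt about 9 mm down: roughly 9 N/mm on the measured position, against 0.2 N/mm for the soft spring. I'll bring the push to about 10 N and turn in small monitored steps.

```bash
python3 - <<'E'
from h import *
f0=np.load('f0.npy')
z=118.0;phi0=np.pi/2+.45
ctrl.move_l([496.3,47.6,z],Rz(phi0),5);f=F(6)-f0;print(f)
tot=0;N=10;tgt=.77
while tot<tgt-1e-6:
    if f[2]<9.3: z-=.15
    elif f[2]>10.8: z+=.15
    tot=min(tot+.077,tgt)
    ctrl.move_l([496.3,47.6,z],Rz(phi0-tot),10);f=F(5)-f0
    s=sensors.read_state();print(round(tot,3),round(z,2),s['eef_pos'],f,round(s['grip_width'],2),round(s['t'],2))
    if abs(f[5])>.6 or f[2]>12.3 or f[2]<7.5 or np.hypot(*f[:2])>9: print('STOP');break
crop('scene',250,130,160,130,4.5,'a5')
E
```

```text
[-2.308 -1.782 10.17  -0.293  0.405 -0.01 ]
0.077 118.0 [496.598  47.568 118.824] [-1.905 -1.984 10.148 -0.335  0.413 -0.084] 47.03 14.13
0.154 118.0 [496.579  47.578 118.821] [-2.105 -1.625 10.28  -0.329  0.424 -0.067] 46.86 14.47
0.231 118.0 [496.635  47.564 118.876] [-2.407 -2.087  9.796 -0.308  0.384 -0.059] 46.84 14.8
0.308 118.0 [496.575  47.548 118.822] [-1.977 -1.809  9.788 -0.315  0.416 -0.091] 47.16 15.13
0.385 118.0 [496.609  47.564 118.832] [-2.037 -1.834 10.158 -0.315  0.384 -0.042] 46.7 15.47
0.462 118.0 [496.625  47.565 118.87 ] [-2.184 -1.571  9.563 -0.305  0.424 -0.064] 47.35 15.8
0.539 118.0 [496.595  47.545 118.83 ] [-2.143 -1.831 10.016 -0.311  0.396 -0.052] 47.02 16.13
0.616 118.0 [496.615  47.567 118.852] [-2.076 -1.946  9.525 -0.332  0.408 -0.084] 46.85 16.47
0.693 118.0 [496.628  47.563 118.855] [-1.735 -1.882  9.753 -0.348  0.388 -0.074] 47.03 16.8
0.77 118.0 [496.631  47.541 118.856] [-2.381 -1.811  9.649 -0.33   0.397 -0.057] 47.55 17.13
```

View pics/a5.png

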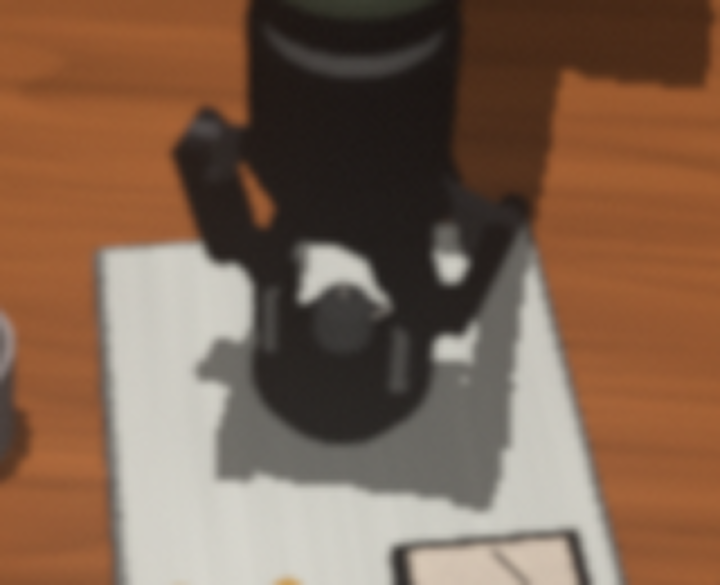

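```bash
python3 - <<'E'
from h import *
yaw=.1855;o=np.array([496.3,47.6])
for z,r in((112,24),(94,26),(94,37)):
  for a in(.25,.5,.75,.93,1.02):
    w=yaw+np.pi-a
    q=proj('scene',[*(o+r*np.array([np.cos(w),np.sin(w)])),z]);print(z,r,a,(q-[250,130])*4.5)
p=crop('scene',300,180,60,50,13,'a6')
E
```

```text
112 24 0.25 [352.133 288.764]
112 24 0.5 [366.166 291.549]
112 24 0.75 [378.945 296.732]
112 24 0.93 [386.934 301.79 ]
112 24 1.02 [390.453 304.684]
94 26 0.25 [351.503 315.691]
94 26 0.5 [366.421 318.682]
94 26 0.75 [380.007 324.254]
94 26 0.93 [388.505 329.694]
94 26 1.02 [392.25  332.807]
94 37 0.25 [354.659 297.161]
94 37 0.5 [375.733 301.355]
94 37 0.75 [394.969 309.176]
94 37 0.93 [407.041 316.825]
94 37 1.02 [412.377 321.208]
```

View pics/a6.png

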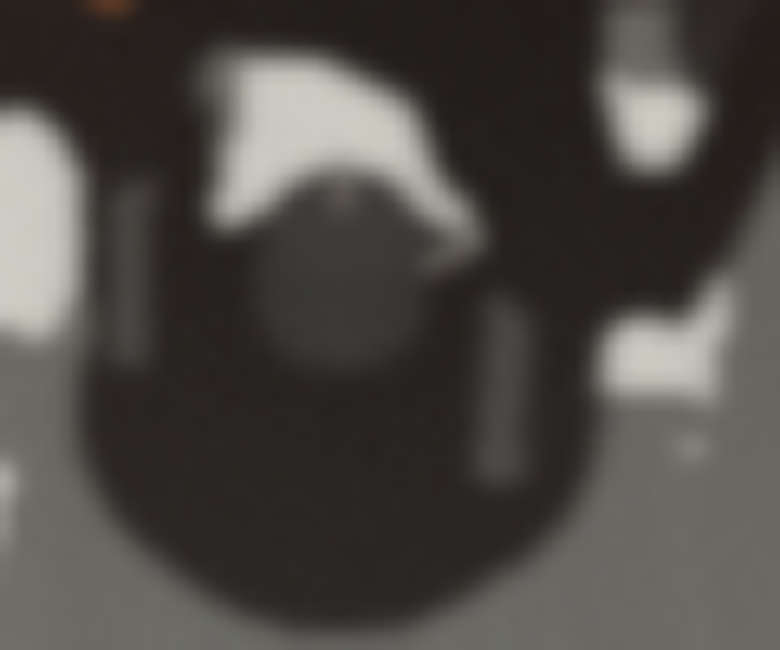

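The white streak on the grip's top runs from (435,255) to (475,240) in the crop, which matches the pointer near 1.02 rad. No guard contact was felt. I'll let the ring rise, then open.

```bash
python3 - <<'E'
from h import *
f0=np.load('f0.npy');R=Rz(np.pi/2+.45-.77)
for z in(122,126,127.8):
    ctrl.move_l([496.3,47.6,z],R,12);f=F(4)-f0
    s=sensors.read_state();print(s['eef_pos'],f,s['grip_width'],s['t'])
crop('scene',300,180,60,50,13,'a7')
E
```

```text
[496.416  47.588 121.933] [ 0.286 -2.222  5.323 -0.327 -0.006 -0.06 ] 47.32792869716786 17.7833
[496.358  47.605 125.97 ] [ 0.766 -1.444  3.952 -0.294 -0.082 -0.071] 47.04820434390591 18.3333
[496.362  47.61  127.808] [ 1.258 -2.176  3.772 -0.26  -0.153 -0.056] 47.213841327545715 18.7
```

View pics/a7.png

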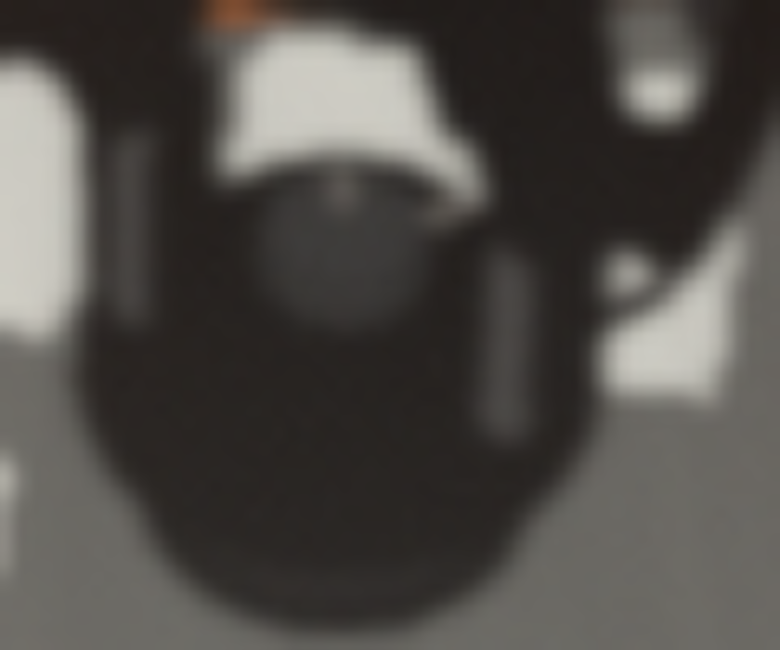

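The ring rose with the fingers, following the soft-spring forces. The grip is again around the inner knob, as at the start. I'll open, lift clear, and look.

```bash
python3 - <<'E'
from h import *
f0=np.load('f0.npy');R=Rz(np.pi/2+.45-.77)
ctrl.move_l([496.3,47.6,128.3],R,12)
ctrl.gripper_to(58,20);print(F()-f0)
ctrl.move_l([496.3,47.6,230],R,100);print(F()-f0)
ctrl.set_joints([0.97,0.207,1.542,0,1.393,-0.15])
print(sensors.read_state()['t'])
p,d=optics.grab_frame('top')
cv2.imwrite('pics/b0.png',p[:,:,::-1])
cv2.imwrite('pics/b1.png',cv2.resize(p[260:325,285:350,::-1],None,fx=9,fy=9,interpolation=cv2.INTER_CUBIC))
print([np.median(x[283:287,328:331]) for x in(np.load('pics/top0.npy'),d)])
E
```

```text
[ 0.057 -0.091  0.434 -0.002  0.041 -0.011]
[ 0.68  -0.367  0.525 -0.027  0.008  0.017]
22.4833
[np.float32(918.28595), np.float32(918.6436)]
```

View pics/b1.png

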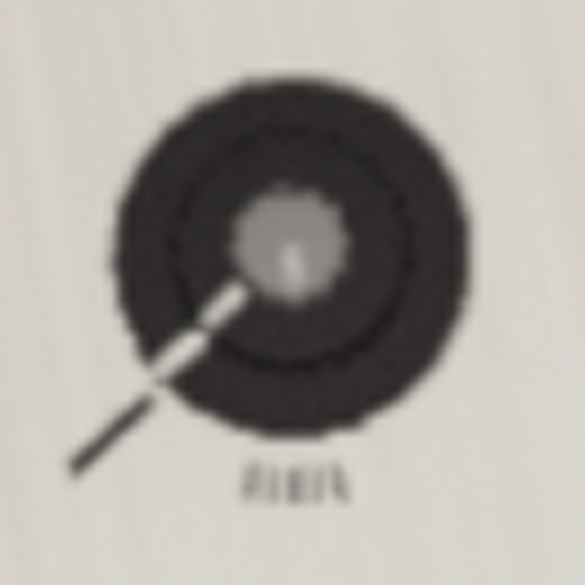

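View pics/b0.png

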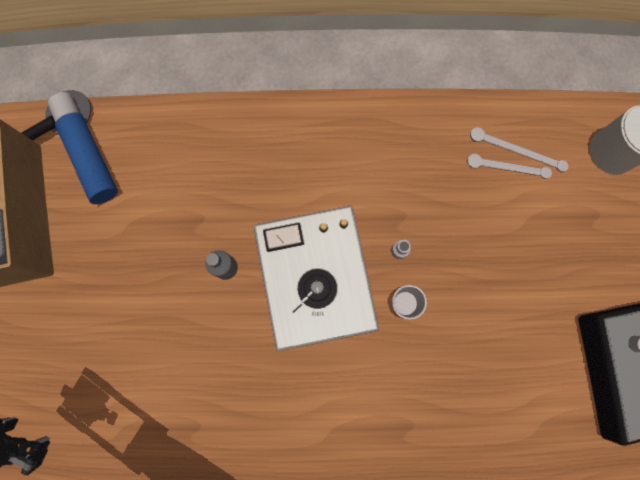

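The pointer runs from (245,290) to (158,375) in the crop, in line with the long mark. The ring is back at its rest height, and the inner knob's line, the mount ticks and the three bystanders are unchanged. I'm handing in.

```bash
python3 -c "
from plant import ctrl
print(ctrl.finish_job())"
```

```text
the job is handed in; nothing more can be done
None
```

The outer ring is set to the high range, and I handed the job in at about 22.5 s of robot time.

- **Push:** I gripped the ring lightly (20 N) and pushed it about 9 mm down to the stiff end. I held it there at 9.5–10.3 N.
- **Turn:** I turned it 0.77 rad clockwise in small steps. Torque stayed below 0.1 N m, so it never pressed on the guard.
- **Release:** The ring rose with the fingers, then I opened the gripper and moved the arm back to its start position.

In the last top view:
- **Ring:** The pointer lines up with the long mark, at about 1.02 rad. The ring's measured depth is within 0.4 mm of where it was before the turn, so it has sprung back up.
- **Unchanged:** The inner knob's line, the tick marks, the bottle, the cup and the socket look the same as in the first picture.

Two readings did not fully agree with expectation, though no check failed:
- **Turning torque:** It read 0.04–0.09 N m, below the stated 0.12 N m friction. The pictures confirm the ring turned the full amount.
- **Knob position:** The two cameras disagreed by about 2 mm, within calibration. I used a point between them, and the fingers then closed with almost no sideways force.

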